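# Square across the plank at the saw mark

## Task

The clamped pine plank is to be sawn into breaking boards at the pencilled V on its edge nearest the robot. Take the loose offcut off the plank and put it in the plywood crate, then gently lay the aluminium rafter square flat on the plank with the whole length of its fence flush against the marked edge and its square edge on the point of the V, ready for drawing the line. Leave it lying there and disturb nothing else on the table.

Things in the scene. Friction and masses are not known exactly. Their poses are not given: they have to be found in the camera images.
- plank: Pine plank 200 wide x 420 long x 20 mm thick, clamped flat on a pale concrete slab on bearers; it does not move. Origin on the table under the plank's centre; top face at z = 100 mm. x runs across it away from the near (marked) edge, which lies at x = -100 mm, y along it, ends at y = +-210 mm. The near edge overhangs the slab by 25 mm. An F-clamp stands at each end.
- clamp_left (a point): Top of the left clamp's wooden handle, 285 mm above the table: an upright spindle and handle (14 mm radius) down to a pad on the plank 45 mm from its left end; the steel bar (20 x 8 mm, to 243 mm high) stands 57 mm further left, joined by an arm at 145 to 185 mm height.
- clamp_right (a point): The same on the right clamp, mirrored; the clamps' handles lie at x = 65, y = +165 and -165 mm in the plank's frame.
- mark: Pencilled V (two dark strokes 45 mm long, 4 mm broad) on the plank's top face, its point on the near top edge, 85 to 180 mm from the plank's right end. Origin at that point, level with the top face; x runs inward across the plank, square to the edge, y along the edge (to the robot's left), z up.
- offcut: Loose pine strip 130 x 45 x 20 mm, about 0.07 kg, lying flat on the plank just left of the V, where the square must go. Origin: centre of its underside; x along its length, z up.
- square: Aluminium rafter square, 0.25 kg: right-angled triangular plate 6 mm thick, 180 mm legs, big triangular cut-out, with a bar (fence) along one leg. Starts on the table resting on fence and far tip, 3 degrees off level. Origin as square_grip. x points from fence to far tip, y along the fence, z up from the plate; z = 0 is mid-thickness. Mass centre about (31, 8) mm.
- square_grip (a point): On the square, same frame as square: middle of a 35 mm wide grip along x, from the fence's outer face (x = -17.5) to the cut-out's straight edge (x = +17.5 mm, plate 6 mm thick). The cut-out has corners (17.5, -32), (17.5, 59) and (108.5, -32) mm. 12 mm above the table at the start.
- square_corner (a point): On the square, at (-7.5, -62, 0) mm: right-angle corner, where the fence's inner face (the one laid against an edge) meets the straight square edge, 3 mm above the plate's underside. The square edge runs from it 180 mm along x to the far tip; plate on its +y side. The fence runs 180 mm along y, is 10 mm thick (x -17.5 to -7.5) and 25 mm high (z -12.5 to 12.5).
- crate: Fixed open plywood crate 190 (x) x 170 (y) x 80 mm high, walls and floor 9 mm, two small scraps on its floor (up to 21 mm high). Origin: centre of its underside, on the table; either left or right of the robot.
- coconut: Bystander: coconut about 108 mm wide in a blue plastic ring, 130 mm high. Origin: centre of its underside.
- hammer: Bystander: hammer 300 mm long, wooden handle, lying on the table. Origin under it.
- tape_measure: Bystander: grey tape measure 66 x 38 mm, 69 mm high, standing on the far left part of the plank, beyond where the square goes, its length across the plank. Origin: centre of its underside.
- flask: Bystander: grey drinking flask 68 mm across, 210 mm high, standing on the table. Origin: centre of its underside.
- support_ring: Bystander: empty blue plastic ring 92 mm across, 24 mm high. Origin: centre of its underside.
- half_shell: Bystander: half coconut shell, open side up, 110 mm across, 50 mm high. Origin: centre of its underside.
Not all that is in view belongs to the job. Leave any green look-alike of the offcut alone.

How it is judged:
On the way:
1. the offcut lies in the crate, let go (x of offcut in the frame of crate between -0.08 and 0.08 m and y of offcut in the frame of crate between -0.07 and 0.07 m and z of offcut in the frame of crate below 0.06 m and contact force between offcut and the fingers below 0.05 N and linear speed of offcut below 0.03 m/s), for 0.2 s.
At the end, for the whole second after the job is handed in: The square lies still, flat on the plank (0.02 rad), its fence within 2 mm of the marked edge at the corner and parallel to it (0.012 rad), its square edge within 5 mm of the V's point; the offcut rests inside the crate, its underside less than 60 mm above the table (x of square_corner in the frame of mark between -0.002 and 0.0015 m and angle between the y axis of square and the y axis of mark, either way round below 0.012 rad and y of square_corner in the frame of mark between -0.005 and 0.005 m and z of square_corner in the frame of mark between 0.001 and 0.005 m and angle between the z axis of square and the z axis of mark, either way round below 0.02 rad and linear speed of square below 0.01 m/s and x of offcut in the frame of crate between -0.08 and 0.08 m and y of offcut in the frame of crate between -0.07 and 0.07 m and z of offcut in the frame of crate below 0.06 m and linear speed of offcut below 0.02 m/s); the robot touches nothing.
It fails at once if a bystander (coconut, hammer, tape measure, support ring, half shell, flask) is shifted by more than 15 mm (distance of any of coconut, hammer, tape_measure, support_ring, half_shell, flask from where it was at the start of the episode above 0.015 m).
It fails at once if the square is driven or dropped hard onto the plank or its clamps (over 60 N) (contact force between square and plank above 60 N).
It also fails if it takes over 72 s, if anything falls off the work surface, if the arm or the gripper's body presses on something with over 40 N, if the wrist force passes 120 N, or if a joint passes its speed limit or range.

## Robot

A 6-joint arm with a two-finger parallel gripper is mounted at the origin on the work surface. World frame = base frame: x ahead of the robot, y to its left, z up, the work surface at z = 0. Lengths are in m, angles in rad, forces in N, time in s.
With the tool pointing down it reaches from about 0.25 to 0.775 m from the base axis. Payload 4 kg.
Tool frame: the origin (TCP) lies midway between the tips of the shut fingers; the grasp point (between the pads) lies 19 mm behind it; z points along the fingers, y is the direction in which the jaws open and shut (so a half turn about z gives the same grasp; the last joint's range is limited). The gripper opens to 94 mm and grips with 3 to 60 N. Pads are 16 mm wide; open, the fingers measure 119 mm over their backs; the gripper's body (75 mm by 177 mm) begins 78 mm behind the grasp point.
Start: joints at [-1.312, 0.087, 1.371, -0, 1.684, -0.103], TCP at [0.195, -0.514, 0.206] pointing down, gripper open.
Joint ranges: [-3.1, 3.1], [-0.76, 2.03], [0.27, 2.55], [-1.08, 4.22], [0.17, 2.65], [-2.57, 2.57]. Speed limits (rad/s): [2.79, 2.79, 3.14, 3.14, 3.14, 3.14].

## Interface

Orientations are given as [roll, pitch, yaw] about the fixed x, y, z axes, in that order (R = Rz(yaw) Ry(pitch) Rx(roll)).
In Python, from bench import robot gives the robot as it stands.
- The arm moves only by the tool drive_tool, never from a script. Its argument "series" is a list that holds one entry, the list of rows, each a list of 7 numbers: the turn, a rotation vector about the tool's x, y, z in rad, then the shift along the tool's x, y, z in cm, then the opening in per cent of the stroke, from 0 (shut) to 100 (fully open). In form: [[[rx, ry, rz, tx, ty, tz, fingers], ...]]. A call has 1 to 20 rows; each row is the pose to reach, as a shift and turn from the pose measured when the call began, along the tool's axes at that moment; what a row does not reach only later rows make up. A row lasts 1/10 s, in which the tool goes at most 50 mm and 8.59 degrees, less where a joint would pass 70% of its speed; a pose out of reach is approached as far as the arm can. A call with a gripper value outside its range is refused whole. The fingers move at their own pace and stop on an object; the grip force is fixed at half the most. Time passes only in rows, so rows that repeat a pose let the fingers close. It gives the time, the measured TCP pose, the force and the opening at its end, in the units of the state.
- robot.get_obs(): the state, without advancing time (a new reading comes with each control period).
- robot.snapshot(name): name is "scene" or "top" or "wrist"; returns a dict with "img" (400x640x3 uint8, blue, green, red), "depth" (400x640 float32, m along the optical axis (not along the pixel's ray), 0 where there is no reading), "vertical_fov" (degrees; the focal length in pixels is half the picture's height over the tangent of half this angle, whatever the lens; pixels are square), "cx", "cy" (the principal point, pixels), "dist_coeffs" ([k1, k2, p1, p2, k3] as OpenCV has them; the pictures are not rectified), "rvec" (rotation vector, rad) and "tvec" (3), from world to camera coordinates, as OpenCV has them. Camera axes: x right, y down, z forward; pixel columns grow to the right and rows downward; lengths in m; the calibration is good to about 2 mm. A picture is of the moment at which its call begins.
- robot.close_job(): hands the job in, once; it reports no verdict.
The state is a dict: "time": time; "joint_positions": joint angles; "qvel": joint speeds; "joint_torque": joint torques, N m; "tool_pos": TCP position; "ee_rot": TCP orientation; "wrist_force": force on the tool from outside, world axes, zero at the start; "wrist_torque": the same for the moment, N m; "width": finger opening in m.
Only numpy, scipy, OpenCV 4.12 (cv2) and the standard library are available. Lean on these libraries where they do the work, as an engineer would, in place of code of your own. Each camera call takes 0.05 s, during which the arm holds its last target.

## Working session

There is one attempt and no reset: what is moved stays moved. The work goes in short steps, Python scripts to look and compute and a tool call to move; the robot and the scene stay as the last step left them, time stands still between calls to the robot, and variables do not carry over. Pictures are saved under pics/ and viewed, and the job is handed in when it is done.

Besides the shell and the picture viewer there is one more tool, called after ">>>" by a JSON object that holds its "method" and its "body". drive_tool: Moves the arm, as the interface text tells. Its arguments: {"type":"object","properties":{"series":{"type":"array","items":{"type":"array","items":{"type":"array","items":{"type":"number"}}}}},"required":["series"]}

```bash
ls; mkdir -p pics; cat > h.py <<'E'
import numpy as np, cv2, pickle
from bench import robot
from scipy.spatial.transform import Rotation as Rn
def snap(n,save=None):
    s=robot.snapshot(n)
    if save: cv2.imwrite('pics/%s.png'%save,s['img']); pickle.dump(s,open('pics/%s.pkl'%save,'wb'))
    return s
def load(n): return pickle.load(open('pics/%s.pkl'%n,'rb'))
def K(s):
    f=s['img'].shape[0]/2/np.tan(np.radians(s['vertical_fov'])/2)
    return np.array([[f,0,s['cx']],[0,f,s['cy']],[0,0,1.]])
def ray(s,px):
    u=cv2.undistortPoints(np.array(px,float).reshape(-1,1,2),K(s),np.array(s['dist_coeffs'],float)).reshape(-1,2)
    R,_=cv2.Rodrigues(np.array(s['rvec'],float)); t=np.array(s['tvec'],float).ravel()
    d=np.c_[u,np.ones(len(u))]
    return -R.T@t, d@R
def onz(s,px,z):
    c,d=ray(s,px); return c+d*((z-c[2])/d[:,2])[:,None]
def dep(s,px):
    c,d=ray(s,px); px=np.array(px).reshape(-1,2).round().astype(int)
    return c+d*s['depth'][px[:,1],px[:,0]][:,None]
def proj(s,P):
    return cv2.projectPoints(np.array(P,float).reshape(-1,1,3),np.array(s['rvec'],float),np.array(s['tvec'],float),K(s),np.array(s['dist_coeffs'],float))[0].reshape(-1,2)
def crop(s,x0,y0,x1,y1,k,name):
    cv2.imwrite('pics/%s.png'%name,cv2.resize(s['img'][y0:y1,x0:x1],None,fx=k,fy=k,interpolation=cv2.INTER_CUBIC))
E
python3 - <<'E'
from h import *
for n in ['scene','top','wrist']:
    s=snap(n,n+'0'); print(n,s['vertical_fov'],s['cx'],s['cy'],s['dist_coeffs'],ray(s,[[320,200]]))
print(robot.get_obs())
E
```

```text
pics
scene 54.82815578882488 315.13369580063664 200.64313259864642 [-0.07452939  0.          0.          0.          0.        ] (array([1.01459383, 0.7234427 , 0.88949003]), array([[-0.48467489, -0.63146165, -0.60539944]]))
top 43.8743717632899 329.3588675199852 200.09923385299024 [-0.08394065  0.          0.          0.          0.        ] (array([ 0.26708497, -0.02432754,  1.58565126]), array([[ 0.14710145,  0.02396689, -0.98901062]]))
wrist 69.95153648105297 319.72474379808756 200.2554559233499 [0.01733606 0.         0.         0.         0.        ] (array([ 0.26951933, -0.4855366 ,  0.38515244]), array([[-0.25576639, -0.09493041, -0.9620673 ]]))
{'time': 0.15, 'joint_positions': array([-1.31206601e+00,  8.78297029e-02,  1.37187247e+00, -1.38117292e-05,
        1.68358068e+00, -1.03123940e-01]), 'qvel': array([ 0.00058901, -0.00241786, -0.0042308 ,  0.00050009, -0.00137228,
        0.00174481]), 'joint_torque': array([ 4.43806930e-04, -3.40642691e+01, -3.02794147e+01,  7.18071498e-02,
        3.04973416e-02, -1.18512935e-04]), 'tool_pos': array([ 0.19458016, -0.5139995 ,  0.2045663 ]), 'ee_rot': array([-3.13991003e+00, -1.60336929e-04,  3.61852576e-01]), 'wrist_force': array([ 1.19104225,  0.42235408, -0.86129886]), 'wrist_torque': array([ 0.00010176, -0.00268908,  0.01034713]), 'width': 0.09411064223751471}
```

View pics/top0.png

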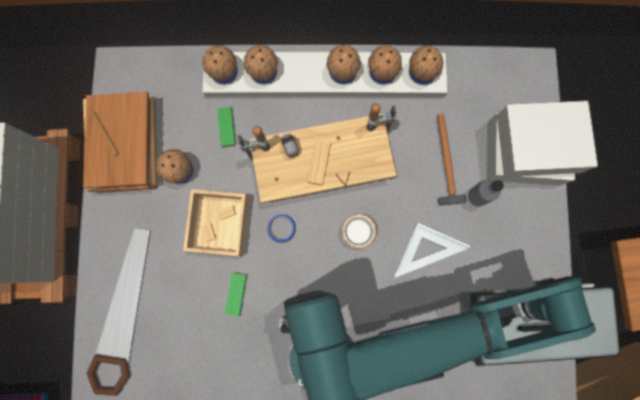

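View pics/scene0.png

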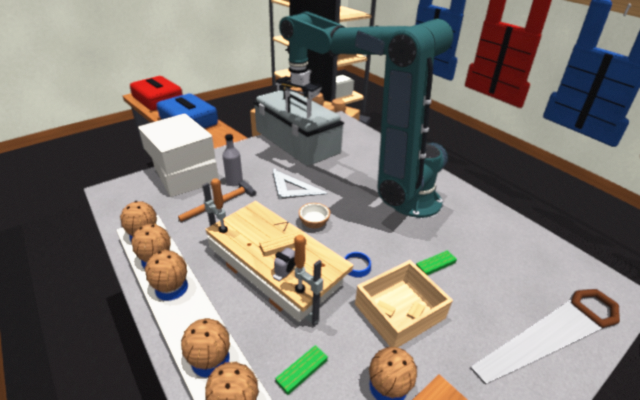

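View pics/wrist0.png

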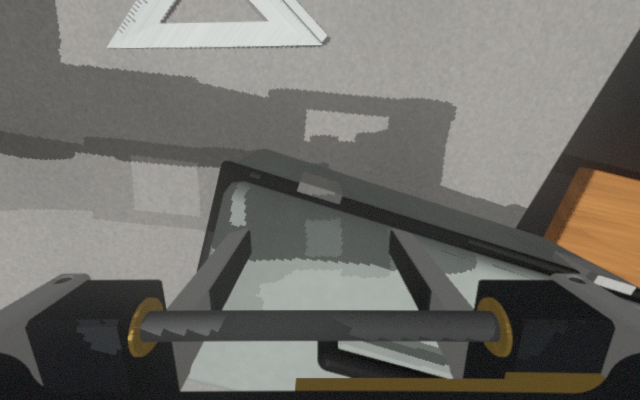

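```bash
python3 - <<'E'
from h import *
s=load('top0')
crop(s,235,90,415,215,4.4,'c1'); crop(s,380,210,490,290,7,'c2'); crop(s,175,90,305,260,3.5,'c3')
E
```

```text
(no output)
```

View pics/c1.png

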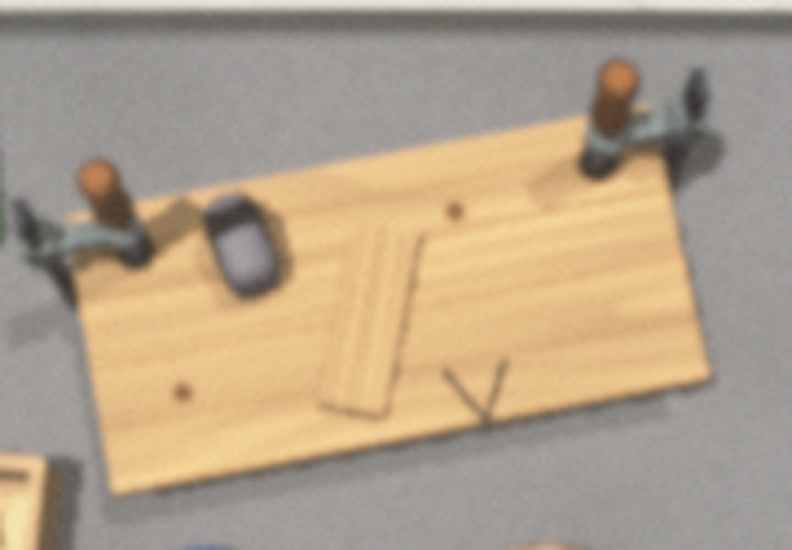

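View pics/c2.png

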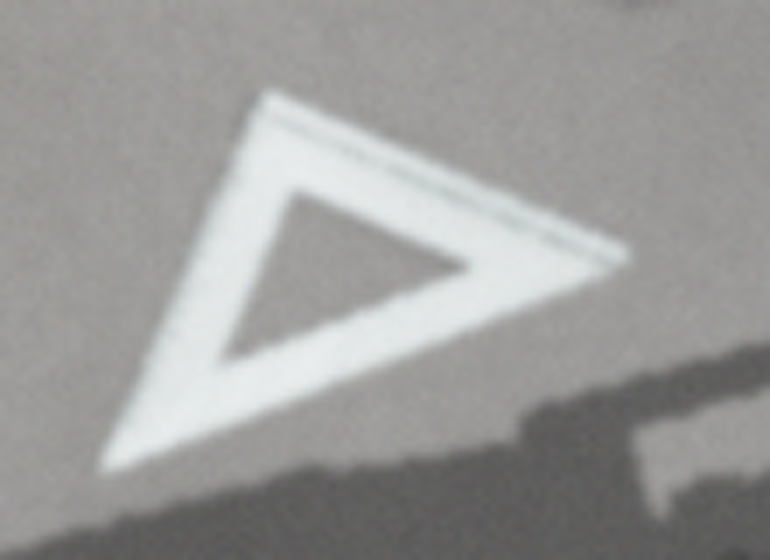

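View pics/c3.png

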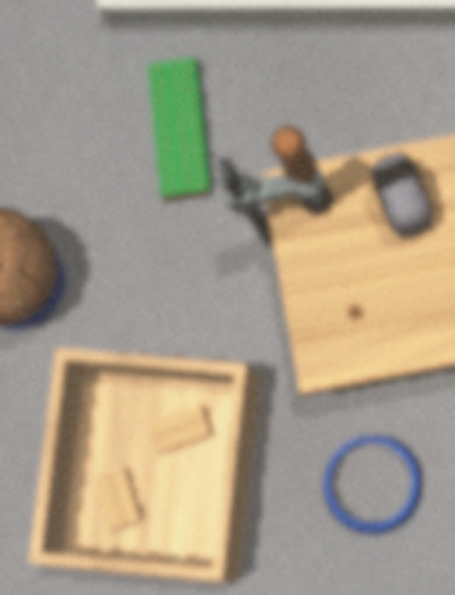

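```bash
python3 - <<'E'
from h import *
s=load('top0')
def c(x0,y0,k,p): return (np.array(p,float)+.5)/k-.5+[x0,y0]
np.set_printoptions(precision=4,suppress=True)
P=onz(s,c(235,90,4.4,[[112,494],[711,379],[487,420]]),.1); print('plank NL,NR,V',P)
y=(P[0]-P[1])[:2]; print('len',np.linalg.norm(y),'yaw y',np.degrees(np.arctan2(y[1],y[0])),'V from right',np.linalg.norm(P[2]-P[1]))
O=onz(s,c(235,90,4.4,[[320,404],[383,416],[362,225],[424,236]]),.12); print('offcut',O,O.mean(0))
print([np.linalg.norm(O[a]-O[b]) for a,b in[(0,1),(0,2),(1,3)]]); d=(O[2]+O[3]-O[0]-O[1]);print('yaw',np.degrees(np.arctan2(d[1],d[0])))
Q=c(380,210,7,[[267,92],[632,250],[102,472],[292,190],[470,267],[222,365]])
S=np.r_[onz(s,Q[:2],.0245),onz(s,Q[2:3],.004),onz(s,Q[3:5],.014),onz(s,Q[5:],.008)];print('square',S)
# fit pose
M=np.array([[-17.5,-62],[-17.5,118],[172.5,-62],[17.5,-32],[17.5,59],[108.5,-32]])/1e3
w=S[:,:2]; mc=M.mean(0); wc=w.mean(0); H=(M-mc).T@(w-wc);th=np.arctan2(H[0,1]-H[1,0],H[0,0]+H[1,1])
R=np.array([[np.cos(th),-np.sin(th)],[np.sin(th),np.cos(th)]]);t=wc-R@mc;print('sq yaw',np.degrees(th),t,(M@R.T+t-w)*1e3)
C=onz(s,c(175,90,3.5,[[62,352],[246,360],[229,577],[33,563]]),.08);print('crate',C,C.mean(0)); d=C[0]+C[1]-C[2]-C[3];print(np.degrees(np.arctan2(d[1],d[0])),[np.linalg.norm(C[i]-C[(i+1)%4]) for i in range(4)])
print('coconut',dep(s,[[175,165]]),'shell',dep(s,[[358,232]]),'flask',dep(s,[[492,184]]),dep(s,[[290,145]]),dep(s,[[260,132],[376,110]]))
E
```

```text
plank NL,NR,V [[ 0.4818  0.1933  0.1   ]
 [ 0.5634 -0.2203  0.1   ]
 [ 0.5341 -0.0649  0.1   ]]
len 0.4215575181392257 yaw y 101.1576100784791 V from right 0.1581176204075532
offcut [[ 0.5413  0.0495  0.12  ]
 [ 0.5331  0.0065  0.12  ]
 [ 0.6673  0.0218  0.12  ]
 [ 0.6595 -0.0211  0.12  ]] [0.6003 0.0142 0.12  ]
[np.float64(0.04381762770090685), np.float64(0.1289635302814762), np.float64(0.12937938575613764)]
yaw -12.376377369274133
square [[ 0.4274 -0.296   0.0245]
 [ 0.356  -0.46    0.0245]
 [ 0.2572 -0.2214  0.004 ]
 [ 0.3839 -0.3082  0.014 ]
 [ 0.349  -0.3885  0.014 ]
 [ 0.3051 -0.2759  0.008 ]]
sq yaw 156.26624457100874 [ 0.3886 -0.3455] [[ 2.1344  0.1529]
 [ 1.098  -0.5903]
 [-1.5857  2.0591]
 [ 1.5548 -0.9602]
 [-0.1918 -3.978 ]
 [-3.0097  3.3165]]
crate [[0.5207 0.4081 0.08  ]
 [0.5138 0.2438 0.08  ]
 [0.3235 0.2535 0.08  ]
 [0.3344 0.4259 0.08  ]] [0.4231 0.3328 0.08  ]
-4.1731005662917555 [np.float64(0.16445107448292237), np.float64(0.19059445236848824), np.float64(0.17275882995866051), np.float64(0.18719588019524755)]
coconut [[0.5914 0.4534 0.1217]] shell [[ 0.3981 -0.1071  0.0191]] flask [[ 0.5217 -0.4836  0.1941]] [[0.6425 0.0997 0.1633]] [[ 0.6468  0.1713  0.2848]
 [ 0.7092 -0.1441  0.2853]]
```

```bash
cat >> h.py <<'E'
def goto(p,yaw,tilt=None):
    """print shift/turn for tool-down target, yaw deg (tool x); tilt: world rotvec applied on top"""
    o=robot.get_obs(); R0=Rn.from_euler('xyz',o['ee_rot'])
    R1=Rn.from_euler('xyz',[np.pi,0,np.radians(yaw)])
    if tilt is not None: R1=Rn.from_rotvec(tilt)*R1
    rv=(R0.inv()*R1).as_rotvec(); d=R0.inv().apply(np.array(p)-o['tool_pos'])*100
    print('turn',rv.round(4),'shift cm',d.round(3),'rows>=',np.linalg.norm(d)/5,np.degrees(np.linalg.norm(rv))/8.59)
def st():
    o=robot.get_obs(); print('t',round(o['time'],2),'p',o['tool_pos'].round(4),'rot',np.degrees(o['ee_rot']).round(2),'F',o['wrist_force'].round(2),'M',o['wrist_torque'].round(3),'w',round(o['width'],4),'q',o['joint_positions'].round(2))
E
python3 -c "
from h import *
st(); goto([.6,.014,.22],-12.4)"
```

```text
t 0.15 p [ 0.1946 -0.514   0.2046] rot [-1.799e+02 -1.000e-02  2.073e+01] F [ 1.19  0.42 -0.86] M [ 0.    -0.003  0.01 ] w 0.0941 q [-1.31  0.09  1.37 -0.    1.68 -0.1 ]
turn [-1.700e-03  3.000e-04  5.783e-01] shift cm [ 56.608 -35.031  -1.475] rows>= 13.31746109697032 3.857132793083691
```

>>> {"method": "drive_tool", "body": {"series": [[[0,0,0.1,2,-1.5,-1.5,69],[0,0,0.578,56.6,-35,-1.5,69],[0,0,0.578,56.6,-35,-1.5,69],[0,0,0.578,56.6,-35,-1.5,69],[0,0,0.578,56.6,-35,-1.5,69],[0,0,0.578,56.6,-35,-1.5,69],[0,0,0.578,56.6,-35,-1.5,69],[0,0,0.578,56.6,-35,-1.5,69],[0,0,0.578,56.6,-35,-1.5,69],[0,0,0.578,56.6,-35,-1.5,69],[0,0,0.578,56.6,-35,-1.5,69],[0,0,0.578,56.6,-35,-1.5,69],[0,0,0.578,56.6,-35,-1.5,69],[0,0,0.578,56.6,-35,-1.5,69],[0,0,0.578,56.6,-35,-1.5,69],[0,0,0.578,56.6,-35,-1.5,69],[0,0,0.578,56.6,-35,-1.5,69],[0,0,0.578,56.6,-35,-1.5,69]]]}}

```text
time: 1.95
tool_pos: [0.5994, 0.0123, 0.2207]
ee_rot: [-3.14, 0.0, -0.218]
wrist_force: [0.1, 0.2, 0.9]
width: 0.065
```

```bash
python3 -c "
from h import *
st(); snap('wrist','w1'); s=snap('top','t1'); goto([.6,.014,.104],-12.4)"
```

```text
t 1.95 p [0.5994 0.0123 0.2207] rot [-1.7993e+02  2.0000e-02 -1.2500e+01] F [0.08 0.23 0.91] M [0.018 0.024 0.024] w 0.065 q [-0.07  0.2   1.22  0.    1.73  1.71]
turn [-0.0015 -0.     -0.0018] shift cm [ 5.0000e-03 -1.5100e-01  1.1684e+01] rows>= 2.337016163296449 0.01543629564191436
```

View pics/w1.png

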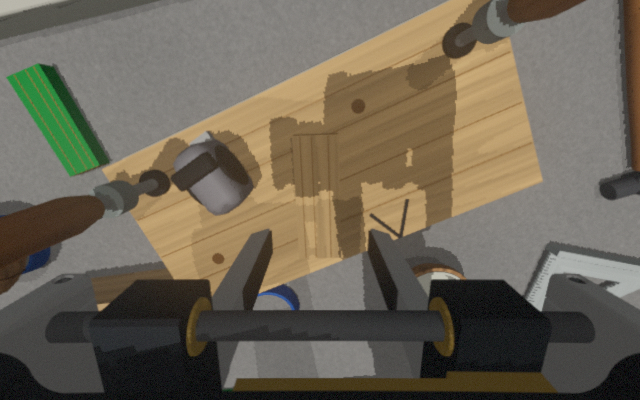

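```bash
python3 -c "
from h import *
s=load('w1'); crop(s,270,120,470,280,4,'c4')"
```

```text
(no output)
```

View pics/c4.png

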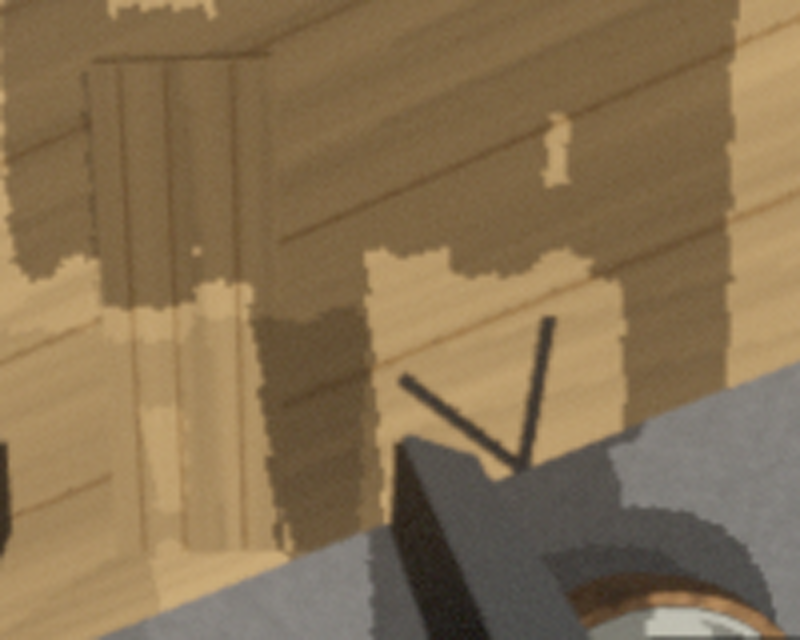

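```bash
python3 -c "
from h import *
np.set_printoptions(precision=4,suppress=True)
s=load('w1'); c=lambda p:(np.array(p,float)+.5)/4-.5+[270,120]
O=onz(s,c([[90,60],[268,54],[112,553],[283,551]]),.12);print(O,O.mean(0))
P=onz(s,c([[522,470],[110,637],[795,365]]),.1);print(P); d=P[1]-P[2];print(np.degrees(np.arctan2(d[1],d[0])))
"
```

```text
[[ 0.669   0.0248  0.12  ]
 [ 0.6611 -0.0172  0.12  ]
 [ 0.541   0.0507  0.12  ]
 [ 0.5316  0.0053  0.12  ]] [0.6007 0.0159 0.12  ]
[[ 0.5315 -0.0652  0.1   ]
 [ 0.5047  0.0617  0.1   ]
 [ 0.5464 -0.1428  0.1   ]]
101.52495098628945
```

>>> {"method": "drive_tool", "body": {"series": [[[0,0,0,0.1,-0.25,4,69],[0,0,0,0.1,-0.25,8,69],[0,0,0,0.1,-0.25,11,69],[0,0,0,0.1,-0.25,11.6,69],[0,0,0,0.1,-0.25,11.6,69],[0,0,0,0.1,-0.25,11.6,40],[0,0,0,0.1,-0.25,11.6,40],[0,0,0,0.1,-0.25,11.6,40],[0,0,0,0.1,-0.25,11.6,40],[0,0,0,0.1,-0.25,11.6,40],[0,0,0,0.1,-0.25,9.6,40],[0,0,0,0.1,-0.25,5,40],[0,0,0,0.1,-0.25,0,40],[0,0,0,0.1,-0.25,0,40]]]}}

```text
time: 3.45
tool_pos: [0.6046, 0.0145, 0.2302]
ee_rot: [-3.138, -0.016, -0.218]
wrist_force: [0.3, -0.6, 0.4]
width: 0.0446
```

```bash
python3 -c "
from h import *
st(); snap('wrist','w2'); goto([.423,.333,.22],-4)
goto([.423,.333,.22],176)"
```

```text
t 3.45 p [0.6046 0.0145 0.2302] rot [-179.77   -0.9   -12.5 ] F [ 0.27 -0.61  0.36] M [0.072 0.032 0.011] w 0.0446 q [-0.07  0.19  1.2   0.    1.73  1.72]
turn [-0.0023 -0.0099 -0.1483] shift cm [-24.495 -27.187   0.456] rows>= 7.319484540085588 0.9913586872756392
turn [-0.0149  0.0035  2.9933] shift cm [-24.495 -27.187   0.456] rows>= 7.319484540085588 19.965575149574782
```

View pics/w2.png

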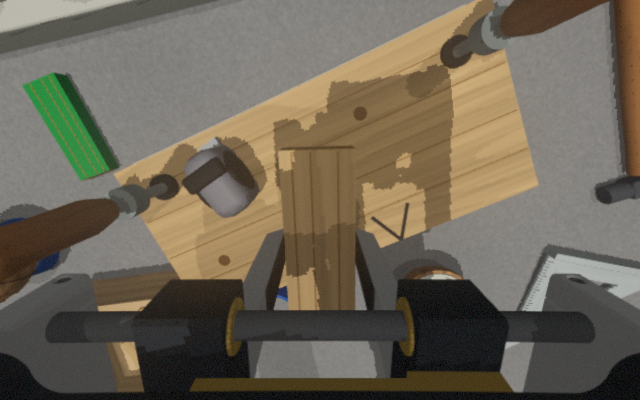

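>>> {"method": "drive_tool", "body": {"series": [[[0,0,0,-5,-0.4,0,40],[0,0,0,-10.4,-0.8,0,40],[0,0,-0.05,-14,-6,0.4,40],[0,-0.01,-0.1,-17,-11,0.4,40],[0,-0.01,-0.148,-20,-16,0.4,40],[0,-0.01,-0.148,-22.5,-20,0.4,40],[0,-0.01,-0.148,-24.5,-24.5,0.4,40],[0,-0.01,-0.148,-24.5,-27.2,0.4,40],[0,-0.01,-0.148,-24.5,-27.2,0.4,40],[0,-0.01,-0.148,-24.5,-27.2,0.4,40]]]}}

```text
time: 4.5
tool_pos: [0.4218, 0.3336, 0.2181]
ee_rot: [3.141, 0.003, -0.067]
wrist_force: [-0.6, -0.1, -0.3]
width: 0.0447
```

```bash
python3 -c "
from h import *
st(); snap('wrist','w3');snap('scene','s3');goto([.423,.333,.045],-4)"
```

```text
t 4.5 p [0.4218 0.3336 0.2181] rot [179.95   0.19  -3.86] F [-0.63 -0.09 -0.35] M [-0.019  0.013 -0.017] w 0.0447 q [0.56 0.06 1.37 0.   1.71 2.2 ]
turn [-0.      0.0018 -0.0011] shift cm [ 0.052 -0.113 17.416] rows>= 3.4833595394389425 0.01410339920289218
```

View pics/w3.png

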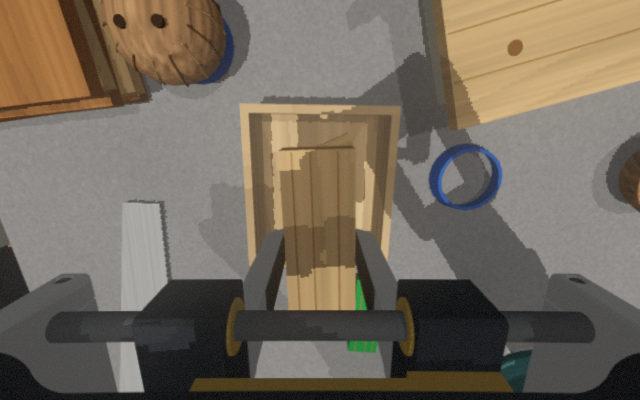

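View pics/s3.png

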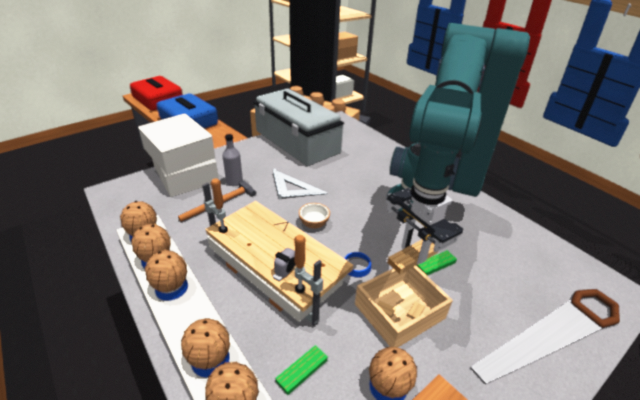

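>>> {"method": "drive_tool", "body": {"series": [[[0,0,0,0,-0.1,5,40],[0,0,0,0,-0.1,10,40],[0,0,0,0,-0.1,14,40],[0,0,0,0,-0.1,17,40],[0,0,0,0,-0.1,18.2,40],[0,0,0,0,-0.1,18.2,40],[0,0,0,0,-0.1,18.2,68],[0,0,0,0,-0.1,18.2,68],[0,0,0,0,-0.1,18.2,68],[0,0,0,0,-0.1,14,68],[0,0,0,0,-0.1,9,68],[0,0,0,0,-0.1,4,68],[0,0,0,0,-0.1,-1,68],[0,0,0,0,-0.1,-1,68]]]}}

```text
time: 6.0
tool_pos: [0.4262, 0.3352, 0.2404]
ee_rot: [-3.13, -0.014, -0.071]
wrist_force: [-0.1, 1.0, 1.4]
width: 0.0636
```

```bash
python3 -c "
from h import *
np.set_printoptions(precision=4,suppress=True)
st(); snap('wrist','w4');s=snap('top','t4');crop(s,170,180,420,290,3.2,'c5')
sq=np.array([.3886,-.3455]);th=np.radians(156.3);R=np.array([[np.cos(th),-np.sin(th)],[np.sin(th),np.cos(th)]])
print(sq+R@[.033,-.047])
"
```

```text
t 6.0 p [0.4262 0.3352 0.2404] rot [-179.33   -0.81   -4.04] F [-0.12  0.96  1.36] M [ 0.021  0.009 -0.078] w 0.0636 q [0.56 0.05 1.34 0.   1.73 2.2 ]
[ 0.3773 -0.2892]
```

View pics/w4.png

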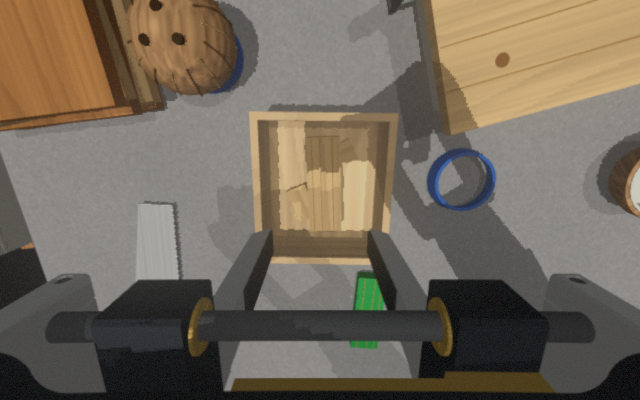

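View pics/t4.png

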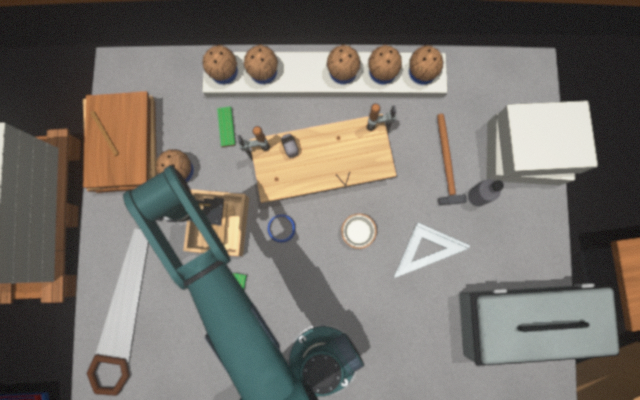

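```bash
python3 -c "
from h import *
goto([.377,-.289,.20],-23.7)
s=load('w4'); print(dep(s,[[310,150],[335,150],[322,210],[350,200],[290,180]]))
"
```

```text
turn [-0.0041 -0.0025  0.343 ] shift cm [-0.275 62.444  2.994] rows>= 12.50323981811941 2.2882597965614107
[[0.47063845 0.34793745 0.04309572]
 [0.46832489 0.3152525  0.04284918]
 [0.38737722 0.33792158 0.04257592]
 [0.39016674 0.29605381 0.01000992]
 [0.42664816 0.38230416 0.01096395]]
```

>>> {"method": "drive_tool", "body": {"series": [[[0,0,0.05,0,3,0,53],[0,0,0.1,0,8,0,53],[0,0,0.2,0,13,0,53],[0,0,0.343,0,18,0,53],[0,0,0.343,0,23,0,53],[0,0,0.343,0,28,0,53],[0,0,0.343,0,33,0,53],[0,0,0.343,0,38,0,53],[0,0,0.343,0,43,1,53],[0,0,0.343,0,48,2,53],[0,0,0.343,-0.1,53,3,53],[0,0,0.343,-0.2,58,3,53],[0,0,0.343,-0.3,62.4,3,53],[0,0,0.343,-0.3,62.4,3,53],[0,0,0.343,-0.3,62.4,3,53],[0,0,0.343,-0.3,62.4,3,53]]]}}

```text
time: 7.7
tool_pos: [0.3766, -0.2871, 0.1988]
ee_rot: [-3.136, 0.0, -0.413]
wrist_force: [-0.7, 0.4, 0.1]
width: 0.0499
```

```bash
python3 -c "
from h import *
st(); s=snap('wrist','w5');crop(s,200,100,600,400,2,'c6');goto([.377,-.289,.004],-23.7)"
```

```text
t 7.7 p [ 0.3766 -0.2871  0.1988] rot [-1.7967e+02  2.0000e-02 -2.3640e+01] F [-0.73  0.4   0.14] M [0.078 0.022 0.007] w 0.0499 q [-0.78 -0.08  1.55  0.01  1.67  1.21]
turn [-0.0054 -0.0006  0.0019] shift cm [ 0.084  0.284 19.529] rows>= 3.9063175820454163 0.03807146732845263
```

View pics/w5.png

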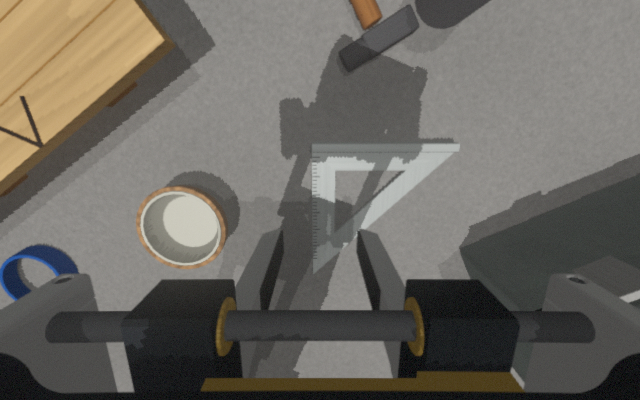

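```bash
python3 -c "
from h import *
s=load('w5');crop(s,300,130,480,280,4.4,'c6');crop(s,0,80,200,220,4,'c7')"
```

```text
(no output)
```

View pics/c6.png

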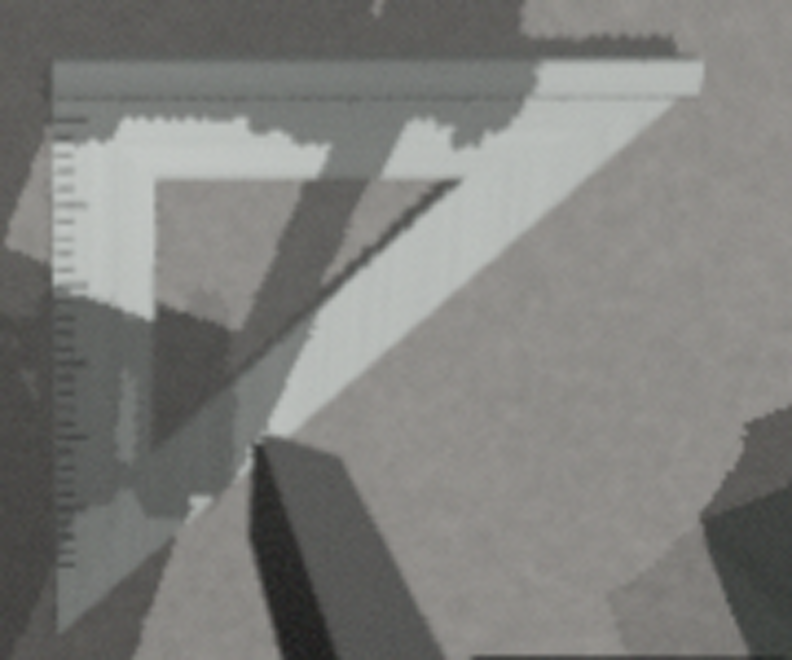

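View pics/c7.png

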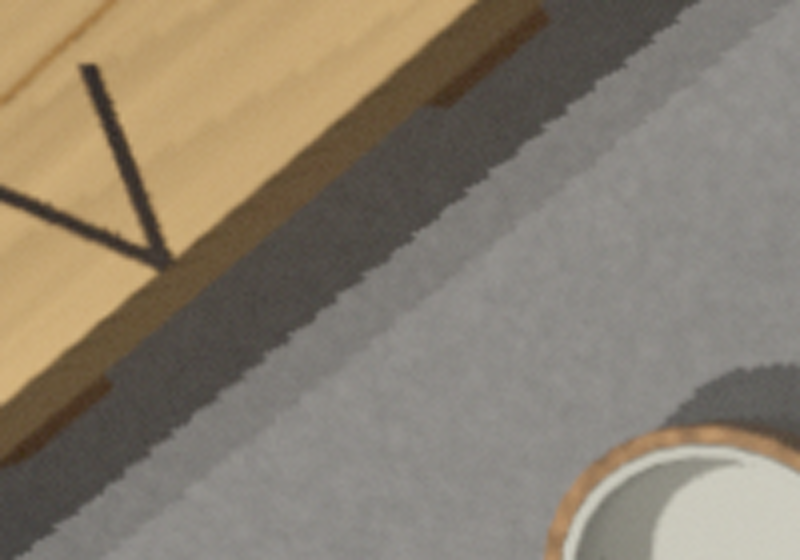

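```bash
cat > fit.py <<'E'
from h import *
np.set_printoptions(precision=4,suppress=True)
def fit(M,w):
    M=np.array(M)/1e3; mc=M.mean(0); wc=w.mean(0); H=(M-mc).T@(w-wc);th=np.arctan2(H[0,1]-H[1,0],H[0,0]+H[1,1])
    R=np.array([[np.cos(th),-np.sin(th)],[np.sin(th),np.cos(th)]]);t=wc-R@mc
    return np.degrees(th),t,R,(M@R.T+t-w)*1e3
E
python3 - <<'E'
from fit import *
s=load('w5'); c=lambda p,k,o:(np.array(p,float)+.5)/k-.5+np.array(o)
Q=c([[53,60],[704,61],[60,634],[155,178],[460,178],[153,452]],4.4,[300,130])
z=[.0245,.0245,.006,.014,.014,.009]
w=np.array([onz(s,[q],zz)[0] for q,zz in zip(Q,z)])[:,:2]
th,t,R,e=fit([[-17.5,-62],[-17.5,118],[172.5,-62],[17.5,-32],[17.5,59],[108.5,-32]],w); print(th,t,e)
print('grip',t+R@[.033,-.047])
P=onz(s,c([[168,266],[0,403],[475,0]],4,[0,80]),.1);print(P);d=P[1]-P[2];print(np.degrees(np.arctan2(d[1],d[0])))
goto(list(t+R@[.033,-.047])+[.004],-23.7)
E
```

```text
156.3425717785402 [ 0.3876 -0.3463] [[ 0.6875  0.3494]
 [ 0.9464 -0.3106]
 [ 0.4112  0.6678]
 [ 0.2692 -0.2644]
 [-0.5181 -2.0037]
 [-1.7962  1.5615]]
grip [ 0.3763 -0.29  ]
[[ 0.5327 -0.0639  0.1   ]
 [ 0.5218 -0.0052  0.1   ]
 [ 0.5535 -0.1649  0.1   ]]
101.21980416569406
turn [-0.0054 -0.0006  0.0019] shift cm [ 0.057  0.406 19.529] rows>= 3.906595458671366 0.03807146732845263
```

```bash
python3 -c "
from h import *
goto([.3763,-.290,.005],-23.7,np.array([-.402,-.916,0])*.0524)"
```

```text
turn [-0.0054  0.0518  0.0017] shift cm [ 0.06   0.403 19.429] rows>= 3.8865922470560994 0.34772430561345585
```

>>> {"method": "drive_tool", "body": {"series": [[[-0.005,0.052,0.002,0.06,0.4,4,53],[-0.005,0.052,0.002,0.06,0.4,9,53],[-0.005,0.052,0.002,0.06,0.4,14,53],[-0.005,0.052,0.002,0.06,0.4,17,53],[-0.005,0.052,0.002,0.06,0.4,18.5,53],[-0.005,0.052,0.002,0.06,0.4,19.3,53],[-0.005,0.052,0.002,0.06,0.4,19.4,53],[-0.005,0.052,0.002,0.06,0.4,19.4,53],[-0.005,0.052,0.002,0.06,0.4,19.4,53]]]}}

```text
time: 8.65
tool_pos: [0.3774, -0.2906, 0.0069]
ee_rot: [3.141, -0.056, -0.413]
wrist_force: [1.1, -0.5, -0.3]
width: 0.0497
```

```bash
python3 -c "
from h import *
st(); s=snap('wrist','w6')"
```

```text
t 8.65 p [ 0.3774 -0.2906  0.0069] rot [179.96  -3.18 -23.68] F [ 1.15 -0.46 -0.33] M [ 0.094 -0.001 -0.   ] w 0.0497 q [-0.79  0.01  1.86  0.02  1.22  1.19]
```

View pics/w6.png

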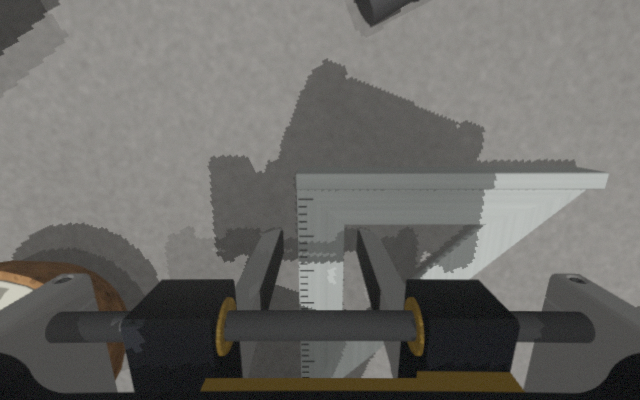

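>>> {"method": "drive_tool", "body": {"series": [[[0,0,0,-0.05,0,-0.12,53],[0,0,0,-0.05,0,-0.12,25],[0,0,0,-0.05,0,-0.12,25],[0,0,0,-0.05,0,-0.12,25],[0,0,0,-0.05,0,-0.12,25],[0,0,0,-0.05,0,-0.12,25],[0,0,0,-0.05,0,-0.12,25],[0,0,0,-0.05,0,-0.6,25],[0,0,0,-0.05,0,-2,25],[0,0,0,-0.05,0,-5,25],[0,0,0,-0.05,0,-9,25],[0,-0.052,0,-0.05,0,-13,25],[0,-0.052,0,-0.05,0,-17,25],[0,-0.052,0,-0.05,0,-19,25],[0,-0.052,0,-0.05,0,-19,25],[0,-0.052,0,-0.05,0,-19,25]]]}}

```text
time: 10.3
tool_pos: [0.3669, -0.2855, 0.1952]
ee_rot: [-3.141, -0.002, -0.413]
wrist_force: [-0.0, 0.8, -3.4]
width: 0.0292
```

```bash
python3 -c "
from h import *
st(); s=snap('wrist','w7'); snap('scene','s7'); goto([.40,-.2,.25],66); goto([.40,-.2,.25],82)"
```

```text
t 10.3 p [ 0.3669 -0.2855  0.1952] rot [-1.7998e+02 -1.0000e-01 -2.3690e+01] F [-0.02  0.79 -3.38] M [ 0.249 -0.037 -0.02 ] w 0.0292 q [-0.78 -0.1   1.58  0.    1.66  1.2 ]
turn [-0.0021 -0.     -1.5654] shift cm [-0.334 -9.15  -5.614] rows>= 2.1481071865210764 10.44163927605672
turn [-2.2000e-03 -3.0000e-04 -1.8447e+00] shift cm [-0.334 -9.15  -5.614] rows>= 2.1481071865210764 12.304268699436998
```

View pics/w7.png

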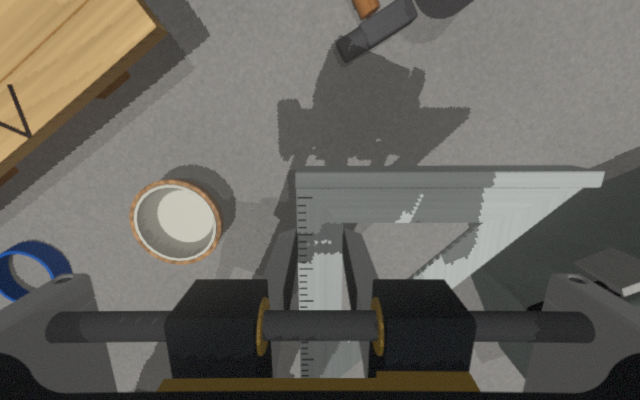

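View pics/s7.png

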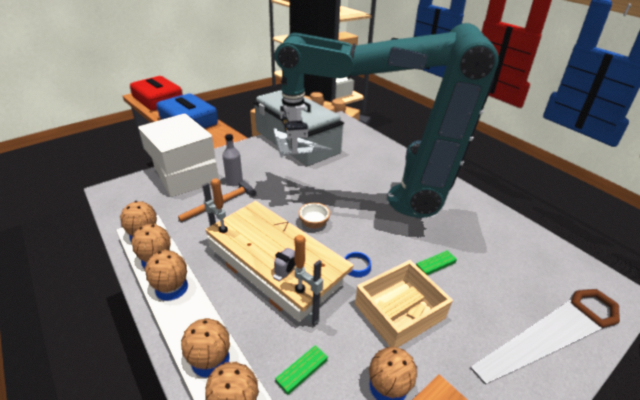

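```bash
cat >> fit.py <<'E'
def toolframe(s,P,o=None):
    o=o or robot.get_obs(); R=Rn.from_euler('xyz',o['ee_rot']); return R.inv().apply(P-o['tool_pos'])
E
python3 - <<'E'
from fit import *
s=load('w7'); crop(s,280,150,620,340,2.3,'c8')
pts=[]
for (u0,v0,u1,v1) in [(310,190,560,218),(312,192,345,280),(480,220,500,235)]:
    for u in range(u0,u1,4):
        for v in range(v0,v1,4): pts.append([u,v])
P=toolframe(s,dep(s,pts)); 
for i in range(4):
    A=np.c_[P[:,:2],np.ones(len(P))]; x=np.linalg.lstsq(A,P[:,2],rcond=None)[0]; r=P[:,2]-A@x; P=P[abs(r)<max(.002,2*r.std())]
print(len(P),x,'deg',np.degrees(x[:2]),r.std())
E
```

```text
639 [-0.0026  0.0063 -0.0081] deg [-0.1497  0.3593] 0.000604209091800479
```

View pics/c8.png

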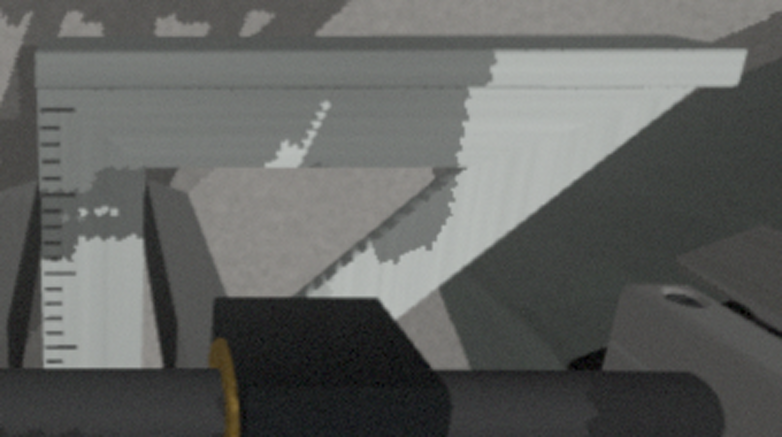

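```bash
python3 - <<'E'
from fit import *
s=load('w7'); print(dep(s,[[250,50],[250,200],[260,120],[450,240],[60,60],[40,80]])[:,2])
s=load('w6'); print('w6',dep(s,[[250,100],[520,80],[450,205],[400,205],[330,215],[330,270]]))
P=toolframe(s,dep(load('w7'),[[327,250],[330,270],[400,180],[330,180]]));print(P)
E
```

```text
[ 0.0014 -0.0001  0.0023  0.002   0.1002  0.1029]
w6 [[ 0.479  -0.2868  0.0024]
 [ 0.4221 -0.4447  0.0012]
 [ 0.3694 -0.376   0.0163]
 [ 0.3821 -0.3473  0.0165]
 [ 0.3932 -0.3042  0.0143]
 [ 0.3574 -0.2888  0.0131]]
[[-0.0037  0.0045 -0.0078]
 [-0.0181  0.0066 -0.0085]
 [ 0.0459  0.0468 -0.0176]
 [ 0.046   0.0057 -0.018 ]]
```

>>> {"method": "drive_tool", "body": {"series": [[[0,0,0,0,0,-4,25],[0,0,-0.14,0,0,-5.5,25],[0,0,-0.28,0,0,-5.5,25],[0,0,-0.42,0,0,-5.5,25],[0,0,-0.56,0,-1,-5.5,25],[0,0,-0.7,0,-2,-5.5,25],[0,0,-0.84,0,-3,-5.5,25],[0,0,-0.98,0,-3,-5.5,25],[0,0,-1.12,0,-3,-5.5,25],[0,0,-1.26,0,-3,-5.5,25],[0,0,-1.4,0,-3,-5.5,25],[0,0,-1.54,0,-3,-5.5,25],[0,0,-1.68,0,-3,-5.5,25],[0,0,-1.82,0,-3,-5.5,25],[0,0,-1.88,0,-3,-5.5,25],[0,0,-1.88,0,-3,-5.5,25],[0,0,-1.88,0,-3,-5.5,25]]]}}

```text
time: 12.1
tool_pos: [0.3778, -0.2573, 0.2471]
ee_rot: [-3.138, -0.003, 1.465]
wrist_force: [0.4, 0.5, -2.7]
width: 0.0293
```

```bash
python3 -c "
from h import *
st(); goto([.51,-.054,.23],191.25)"
```

```text
t 12.1 p [ 0.3778 -0.2573  0.2471] rot [-179.79   -0.19   83.94] F [ 0.37  0.54 -2.73] M [-0.007  0.065  0.011] w 0.0293 q [-0.72 -0.12  1.49  0.    1.77 -0.62]
turn [ 7.000e-04 -5.800e-03 -1.873e+00] shift cm [21.609 11.006  1.742] rows>= 4.862479332197416 12.49285894372863
```

>>> {"method": "drive_tool", "body": {"series": [[[0,0,-0.14,2,1,0,25],[0,0,-0.28,4,2,0,25],[0,0,-0.42,6,3,0,25],[0,0,-0.56,8,4,0,25],[0,0,-0.7,10,5,0,25],[0,0,-0.84,12,6,0,25],[0,0,-0.98,14,7,0,25],[0,0,-1.12,16,8,0.5,25],[0,0,-1.26,18,9,1,25],[0,0,-1.4,20,10,1.5,25],[0,0,-1.54,21.6,11,1.7,25],[0,0,-1.68,21.6,11,1.7,25],[0,-0.005,-1.8,21.6,11,1.7,25],[0,-0.005,-1.873,21.6,11,1.7,25],[0,-0.005,-1.873,21.6,11,1.7,25],[0,-0.005,-1.873,21.6,11,1.7,25],[0,-0.005,-1.873,21.6,11,1.7,25]]]}}

```text
time: 13.8
tool_pos: [0.5099, -0.0542, 0.2302]
ee_rot: [3.141, -0.0, -2.947]
wrist_force: [-0.5, 0.7, -3.2]
width: 0.0293
```

```bash
python3 -c "
from h import *
st(); snap('wrist','w8');goto([.53,-.05,.135],191.25)"
```

```text
t 13.8 p [ 0.5099 -0.0542  0.2302] rot [ 1.7995e+02 -1.0000e-02 -1.6884e+02] F [-0.54  0.68 -3.18] M [-0.057 -0.198 -0.001] w 0.0293 q [-0.22  0.    1.41  0.    1.73 -1.98]
turn [ 0.0009 -0.0001 -0.0012] shift cm [-2.054  0.012  9.526] rows>= 1.9489618608391264 0.010037743523461247
```

View pics/w8.png

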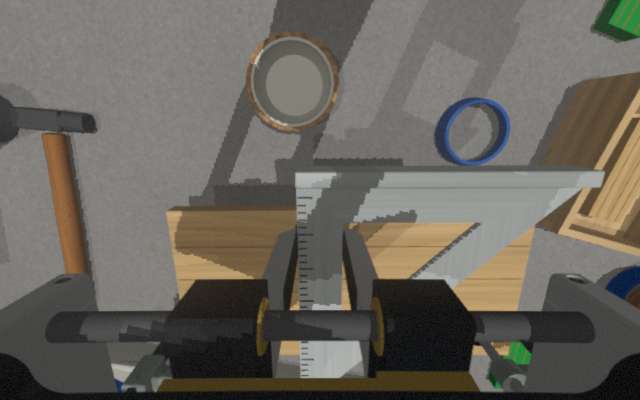

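```bash
python3 -c "
from h import *
s=load('w8');crop(s,285,160,385,240,8,'c9');crop(s,530,150,630,210,8,'c10');crop(s,160,190,300,280,5.5,'c11')"
```

```text
(no output)
```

View pics/c9.png

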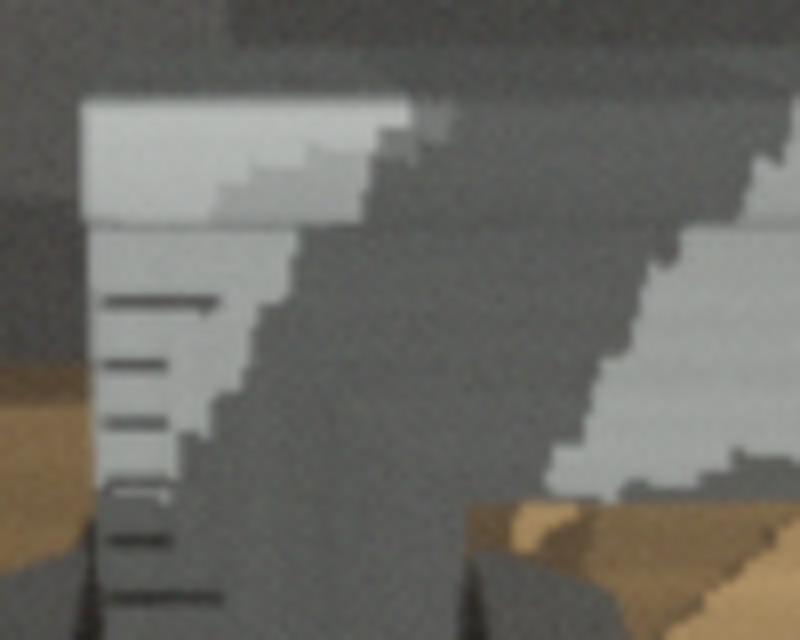

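View pics/c10.png

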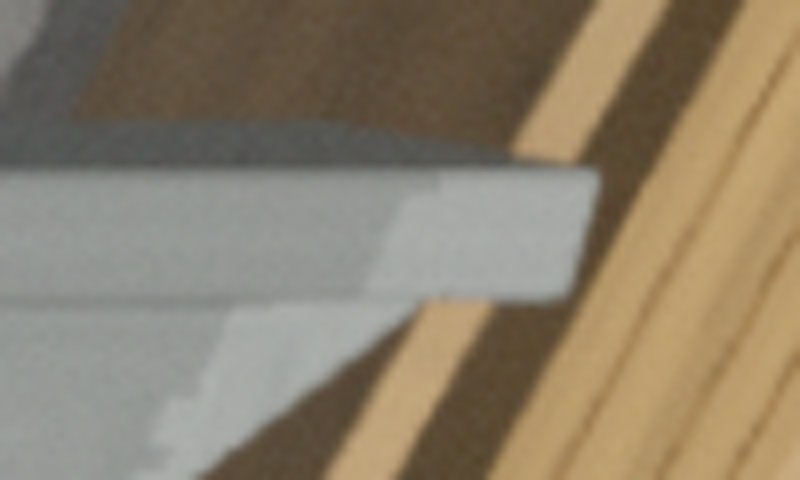

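View pics/c11.png

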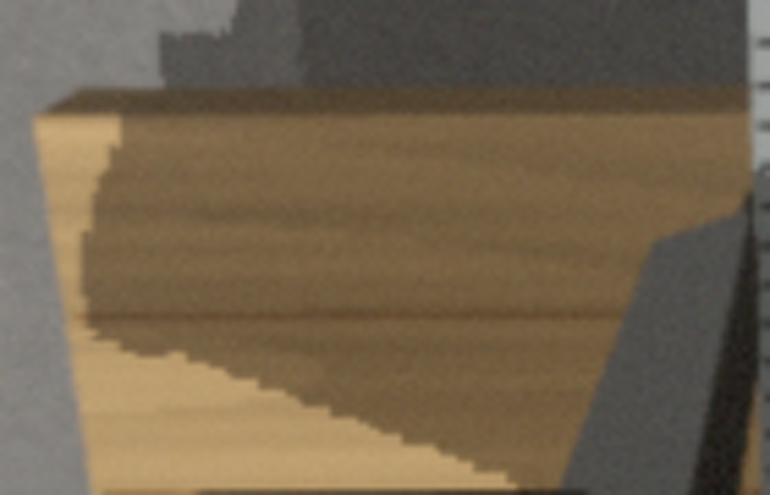

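```bash
python3 - <<'E'
from fit import *
s=load('w8'); c=lambda p,k,o:(np.array(p,float)+.5)/k-.5+np.array(o)
zt=.2302+.0155
F=np.r_[onz(s,c([[82,100],[90,223]],8,[285,160]),zt),onz(s,c([[600,168],[570,298]],8,[530,150]),zt)]
o={'tool_pos':np.array([.5099,-.0542,.2302]),'ee_rot':np.radians([179.95,-.01,-168.84])}
T=toolframe(s,F,o);print(F);print(T); 
d=T[2]-T[0];print(np.degrees(np.arctan2(-d[0],d[1])),np.linalg.norm(d)); d=T[3]-T[1];print(np.degrees(np.arctan2(-d[0],d[1])),np.linalg.norm(d))
E=onz(s,c([[33,116],[400,112],[745,108]],5.5,[160,190]),.1);print(E,toolframe(s,E,o)); d=E[2]-E[0];print('edge',np.degrees(np.arctan2(d[1],d[0])))
# plate edge and plate underside
print(dep(s,[[298,178],[590,178],[320,210],[450,210],[215,220],[250,215]]))
E
```

```text
[[ 0.4637 -0.0776  0.2457]
 [ 0.4727 -0.0755  0.2457]
 [ 0.4287  0.0973  0.2457]
 [ 0.438   0.0996  0.2457]]
[[ 0.0499 -0.014  -0.0155]
 [ 0.0407 -0.0137 -0.0155]
 [ 0.0503  0.1644 -0.0153]
 [ 0.0407  0.1649 -0.0153]]
-0.14299825019947665 0.17841272249203477
-0.02491345374621089 0.1785271682809917
[[ 0.5643 -0.2212  0.1   ]
 [ 0.549  -0.1473  0.1   ]
 [ 0.5344 -0.0773  0.1   ]] [[-0.0211 -0.1745  0.13  ]
 [-0.0204 -0.099   0.1301]
 [-0.0196 -0.0276  0.1302]]
edge 101.75212511776384
[[ 0.4665 -0.0752  0.2469]
 [ 0.4343  0.0916  0.2454]
 [ 0.4865 -0.0581  0.2369]
 [ 0.4705  0.0233  0.2368]
 [ 0.5644 -0.1651  0.1011]
 [ 0.5506 -0.1265  0.1016]]
```

```bash
python3 -c "
from h import *
goto([.5617,-.0442,.125],191.45)"
```

```text
turn [ 0.0009 -0.0001 -0.0047] shift cm [-5.276 -0.035 10.526] rows>= 2.354804706093447 0.03203854323596974
```

>>> {"method": "drive_tool", "body": {"series": [[[0,0,-0.005,-3,0,1,25],[0,0,-0.005,-5.28,0,4,25],[0,0,-0.005,-5.28,0,7,25],[0,0,-0.005,-5.28,0,9.5,25],[0,0,-0.005,-5.28,0,10.5,25],[0,0,-0.005,-5.28,0,10.5,25],[0,0,-0.005,-5.28,0,10.5,25],[0,0,-0.005,-5.28,0,10.5,25]]]}}

```text
time: 14.65
tool_pos: [0.5629, -0.0441, 0.1276]
ee_rot: [-3.141, 0.004, -2.942]
wrist_force: [-0.0, -0.6, -2.0]
width: 0.0296
```

```bash
python3 -c "
from h import *
st(); s=snap('wrist','w9');crop(s,160,150,320,270,5,'c12')"
```

```text
t 14.65 p [ 0.5629 -0.0441  0.1276] rot [-179.96    0.21 -168.55] F [-0.05 -0.63 -2.01] M [-0.057 -0.144  0.048] w 0.0296 q [-0.18  0.14  1.46  0.    1.53 -1.95]
```

View pics/w9.png

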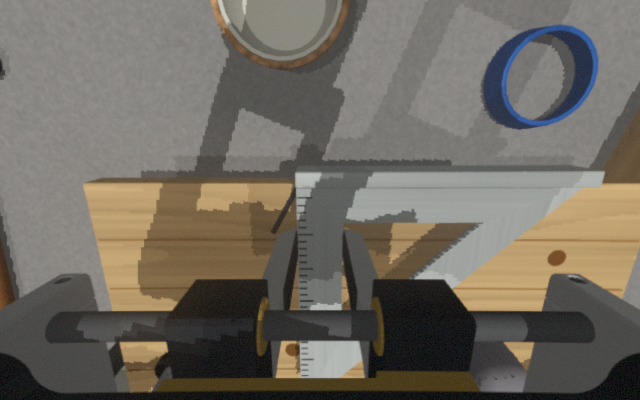

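View pics/c12.png

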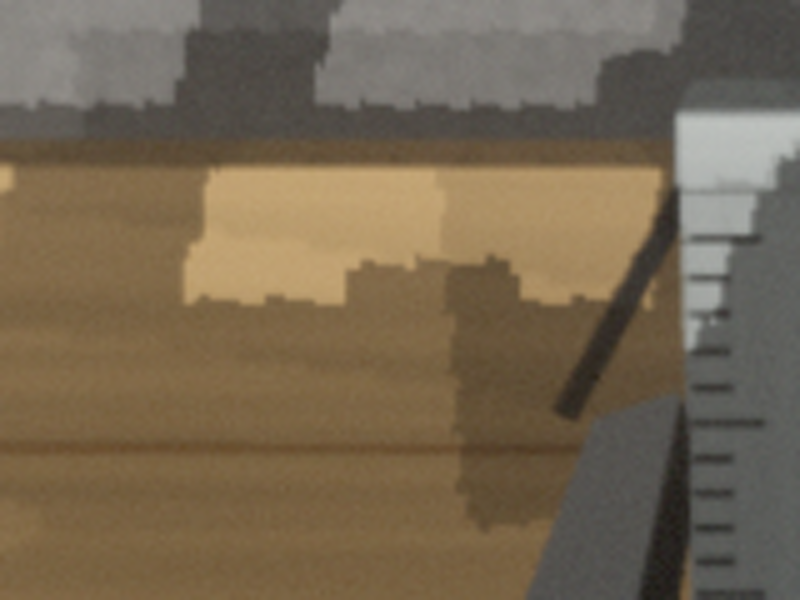

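```bash
python3 -c "
from h import *
s=load('w9');crop(s,560,150,640,210,9,'c13');crop(s,70,165,170,215,8,'c14');crop(s,270,155,330,215,10,'c15')"
```

```text
(no output)
```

View pics/c13.png

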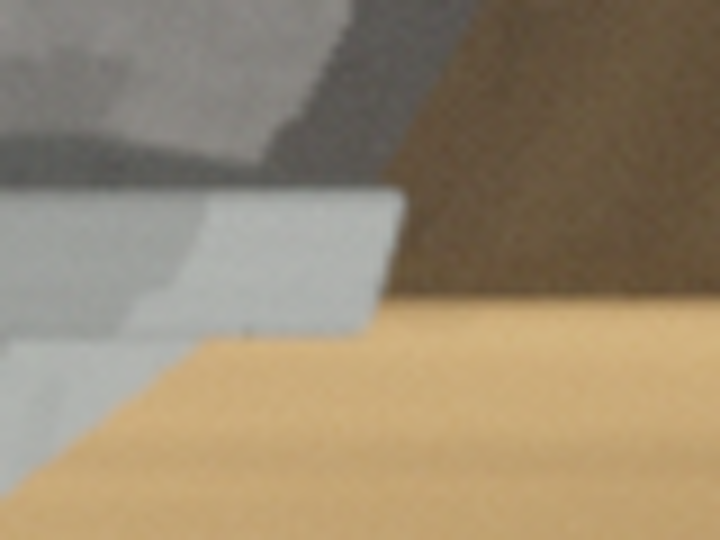

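View pics/c14.png

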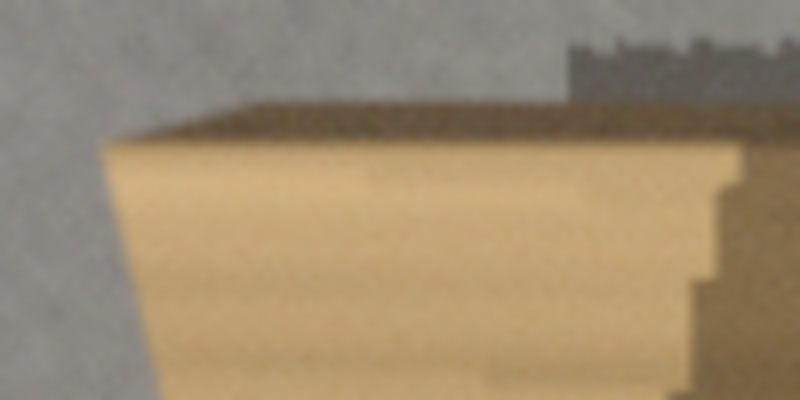

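View pics/c15.png

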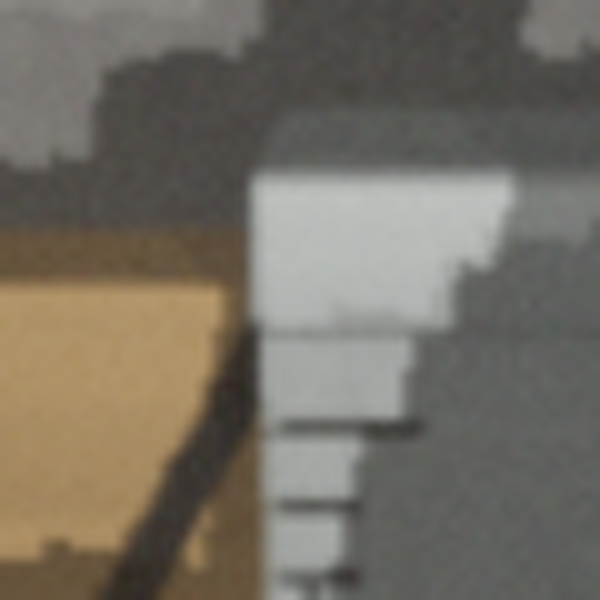

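```bash
python3 - <<'E'
from fit import *
s=load('w9'); st()
o={'tool_pos':np.array([.5629,-.0441,.1276]),'ee_rot':np.radians([-179.96,.21,-168.55])}
E=toolframe(s,onz(s,[[82.9,182.9],[280,183.2],[626.7,183.1],[298.6,183.2]],.1),o); print('edge,V',E)
d=E[2]-E[0];print('edge ang',np.degrees(np.arctan2(-d[0],d[1])),np.linalg.norm(d))
F=toolframe(s,onz(s,[[270+250/10,155+177/10],[270+257/10,155+328/10],[560+405/9,150+188/9],[560+370/9,150+335/9]],.1276+.0155),o);print(F)
for a,b in((0,2),(1,3)):
  d=F[b]-F[a];print(np.degrees(np.arctan2(-d[0],d[1])),np.linalg.norm(d))
E
```

```text
t 14.7 p [ 0.5628 -0.0441  0.1275] rot [-179.97    0.21 -168.55] F [-0.19 -0.56 -2.35] M [-0.038 -0.187  0.038] w 0.0297 q [-0.18  0.14  1.46  0.    1.53 -1.95]
edge,V [[ 0.0338 -0.1738  0.0276]
 [ 0.0336 -0.0291  0.0275]
 [ 0.0333  0.2249  0.0273]
 [ 0.0336 -0.0153  0.0275]]
edge ang 0.07248117456539681 0.3986730745252363
[[ 0.0495 -0.014  -0.0157]
 [ 0.0405 -0.0138 -0.0156]
 [ 0.0502  0.1642 -0.0158]
 [ 0.0406  0.1646 -0.0158]]
-0.21660863197674324 0.1781773365175573
-0.03549603040765115 0.1784421073529663
```

>>> {"method": "drive_tool", "body": {"series": [[[0,-0.003,0,0,0,1,25],[0,-0.003,0,0,0,2,25],[0,-0.003,0,0,0,2.35,25],[0,-0.003,0,0,0,2.35,25],[0,-0.003,0,0,0,2.35,25],[0,-0.003,0,0,0,2.35,25]]]}}

```text
time: 15.3
tool_pos: [0.5632, -0.0441, 0.1043]
ee_rot: [-3.141, 0.007, -2.942]
wrist_force: [-0.2, 0.0, -3.1]
width: 0.0297
```

```bash
python3 -c "
from h import *
st(); s=snap('wrist','w10');crop(s,250,145,330,225,8,'c16')"
```

```text
t 15.3 p [ 0.5632 -0.0441  0.1043] rot [-179.95    0.41 -168.54] F [-0.19  0.03 -3.09] M [-0.064 -0.211 -0.042] w 0.0297 q [-0.18  0.16  1.5   0.    1.48 -1.95]
```

View pics/w10.png

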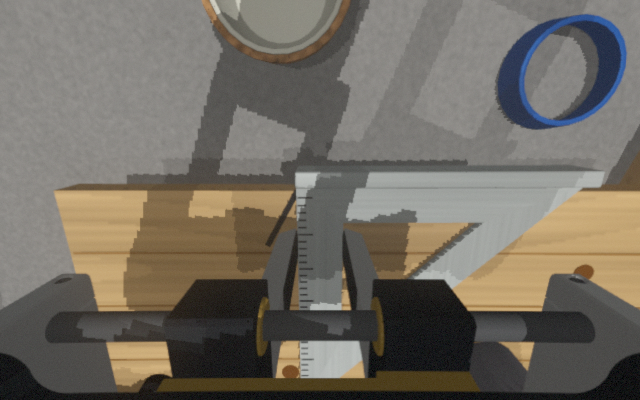

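View pics/c16.png

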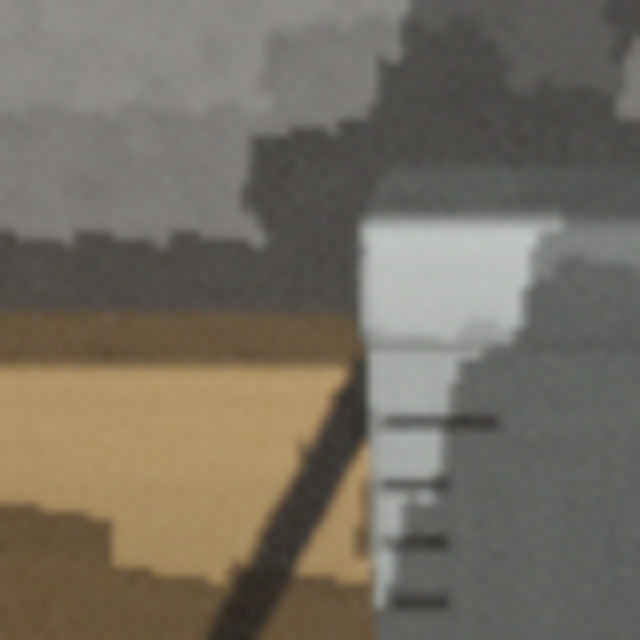

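>>> {"method": "drive_tool", "body": {"series": [[[0,0.004,0,-0.2,0,0,25],[0,0.007,0,-0.4,0,0,25],[0,0.007,0,-0.55,0,0,25],[0,0.007,0,-0.55,0,0,25],[0,0.007,0,-0.55,0,0,25]]]}}

```text
time: 15.85
tool_pos: [0.5687, -0.043, 0.1043]
ee_rot: [-3.141, 0.0, -2.942]
wrist_force: [-0.5, 0.3, -2.5]
width: 0.0294
```

```bash
python3 -c "
from h import *
st(); R=Rn.from_euler('xyz',robot.get_obs()['ee_rot']);print(R.inv().apply(robot.get_obs()['wrist_force']))"
```

```text
t 15.85 p [ 0.5687 -0.043   0.1043] rot [-1.7996e+02  2.0000e-02 -1.6854e+02] F [-0.45  0.25 -2.47] M [-0.073 -0.164  0.001] w 0.0294 q [-0.17  0.17  1.48 -0.    1.49 -1.95]
[0.39375326 0.34136642 2.47091407]
```

>>> {"method": "drive_tool", "body": {"series": [[[0,0,0,-0.05,0,0.1,25],[0,0,0,-0.1,0,0.15,25],[0,0,0,-0.15,0,0.15,25],[0,0,0,-0.15,0,0.15,25],[0,0,0,-0.15,0,0.15,25]]]}}

```text
time: 16.35
tool_pos: [0.5691, -0.0429, 0.1026]
ee_rot: [-3.141, -0.002, -2.942]
wrist_force: [-4.3, -1.7, -1.2]
width: 0.0295
```

```bash
python3 -c "
from h import *
st(); R=Rn.from_euler('xyz',robot.get_obs()['ee_rot']);print(R.inv().apply(robot.get_obs()['wrist_force']))"
```

```text
t 16.35 p [ 0.5691 -0.0429  0.1026] rot [-1.7997e+02 -1.3000e-01 -1.6855e+02] F [-4.27 -1.73 -1.21] M [-0.319  0.81   0.038] w 0.0295 q [-0.17  0.18  1.48 -0.    1.49 -1.94]
[ 4.5215776  -0.84652296  1.21772482]
```

>>> {"method": "drive_tool", "body": {"series": [[[0,0,0,-0.15,0,0.05,25],[0,0,0,-0.15,0,0.1,25],[0,0,0,-0.15,0,0.15,25],[0,0,0,-0.15,0,0.15,25]]]}}

```text
time: 16.75
tool_pos: [0.5691, -0.0429, 0.1016]
ee_rot: [-3.141, -0.005, -2.942]
wrist_force: [-7.3, -0.9, 2.5]
width: 0.0292
```

```bash
python3 -c "
from h import *
st(); R=Rn.from_euler('xyz',robot.get_obs()['ee_rot']);print(R.inv().apply(robot.get_obs()['wrist_force']));s=snap('wrist','w11');crop(s,240,145,340,225,8,'c17');crop(s,540,145,640,225,8,'c18')"
```

```text
t 16.75 p [ 0.5691 -0.0429  0.1016] rot [-179.97   -0.31 -168.56] F [-7.29 -0.88  2.53] M [-0.331  1.284 -0.036] w 0.0292 q [-0.17  0.18  1.48 -0.    1.49 -1.94]
[ 7.33024259  0.57857389 -2.49214313]
```

View pics/c17.png

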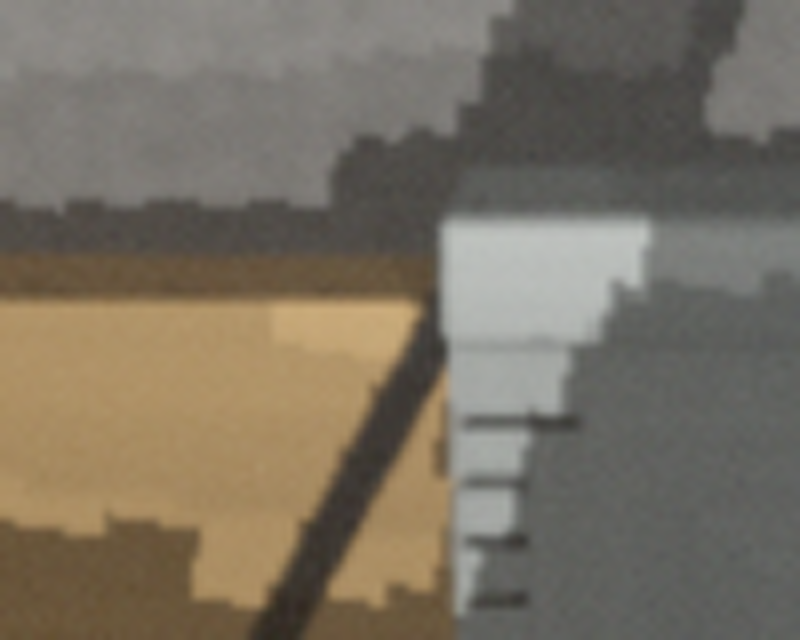

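View pics/c18.png

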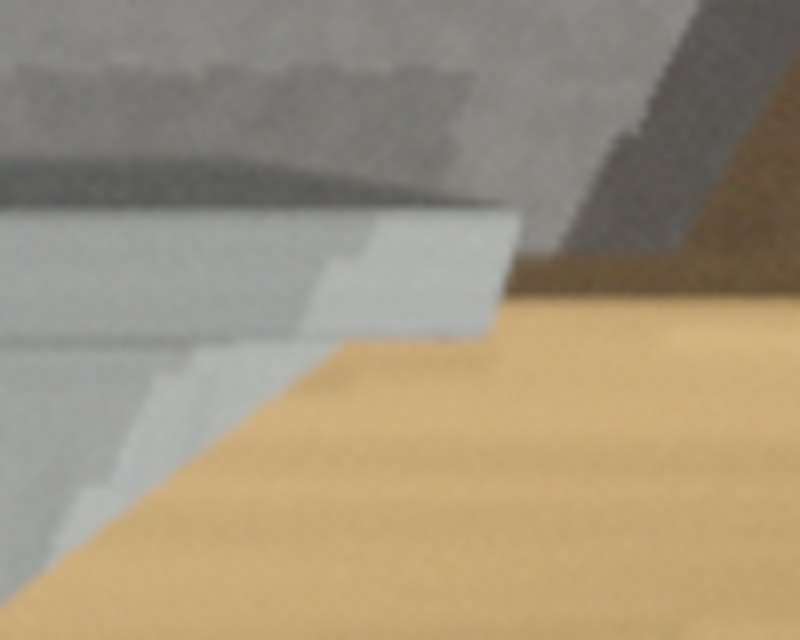

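>>> {"method": "drive_tool", "body": {"series": [[[0,0,0,-0.1,0,0,34],[0,0,0,-0.08,0,0,38],[0,0,0,-0.05,0,0,46],[0,0,0,0,0,0,46],[0,0,0,0,0,-0.3,46],[0,0,0,0,0,-1,46],[0,0,0,0,0,-3,46],[0,0,0,0,0,-7,46],[0,0,0,0,0,-12,46],[0,0,0,0,0,-14,46],[0,0,0,0,0,-14,46],[0,0,0,0,0,-14,46]]]}}

```text
time: 18.0
tool_pos: [0.5698, -0.0427, 0.2413]
ee_rot: [-3.141, -0.005, -2.942]
wrist_force: [-0.1, 0.0, -1.1]
width: 0.0434
```

```bash
python3 -c "
from h import *
st(); s=snap('wrist','w12');crop(s,250,140,570,290,2.5,'c19');s=snap('scene','s12')"
```

```text
t 18.0 p [ 0.5698 -0.0427  0.2413] rot [-179.97   -0.31 -168.56] F [-0.08  0.02 -1.13] M [ 0.101 -0.108 -0.016] w 0.0434 q [-0.17  0.14  1.25 -0.    1.76 -1.94]
```

View pics/w12.png

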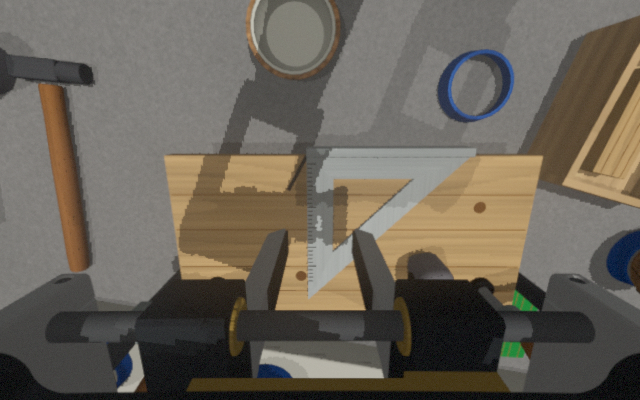

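View pics/s12.png

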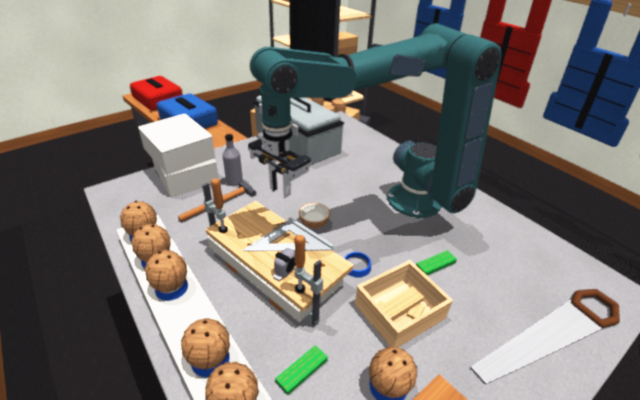

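```bash
python3 -c "
from h import *
s=load('w12');crop(s,280,135,360,195,9,'c20');crop(s,440,135,560,195,6.5,'c21')"
```

```text
(no output)
```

View pics/c20.png

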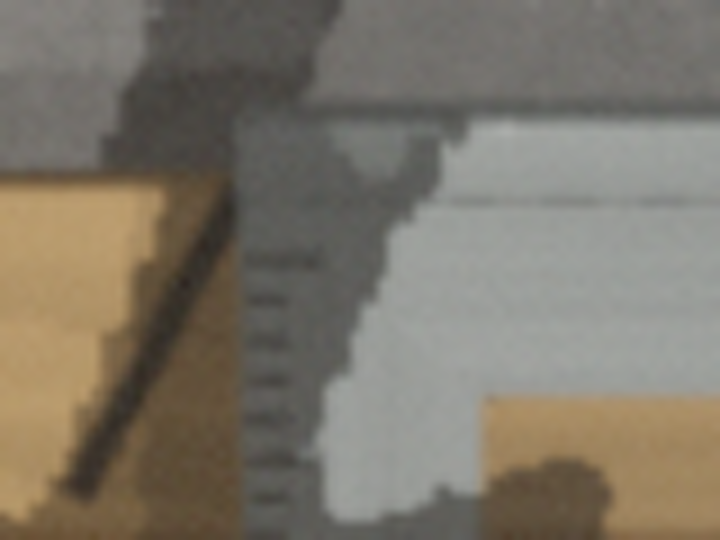

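View pics/c21.png

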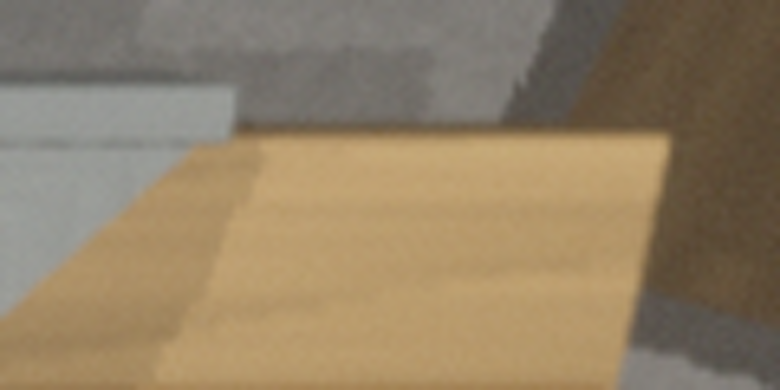

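```bash
python3 - <<'E'
from fit import *
s=load('w12'); 
c=lambda p,k,o:(np.array(p,float)+.5)/k-.5+np.array(o)
Eg=np.r_[onz(s,[[165,155.5]],.1),onz(s,c([[20,181]],9,[280,135]),.1),onz(s,c([[668,134],[300,133]],6.5,[440,135]),.1)]
d=Eg[2]-Eg[0];ye=d/np.linalg.norm(d);xe=np.array([ye[1],-ye[0],0]);print(Eg,np.linalg.norm(d),'yaw',np.degrees(np.arctan2(d[1],d[0])))
Fi=np.r_[onz(s,c([[238,201]],9,[280,135]),.1155),onz(s,c([[234,142]],6.5,[440,135]),.1155)]
Fo=np.r_[onz(s,c([[235,118]],9,[280,135]),.1155),onz(s,c([[236,85]],6.5,[440,135]),.1155)]
V=onz(s,c([[242,178]],9,[280,135]),.1)
for n,X in(('inner',Fi),('outer',Fo),('V',V),('edge',Eg)): print(n,((X-Eg[0])@xe*1e3).round(2),((X-Eg[0])@ye*1e3).round(2))
# plane fit plate vs plank
def pl(boxes):
    p=[[u,v] for b in boxes for u in range(b[0],b[2],2) for v in range(b[1],b[3],2)]
    P=dep(s,p)
    for i in range(4):
        A=np.c_[P[:,:2],np.ones(len(P))];x=np.linalg.lstsq(A,P[:,2],rcond=None)[0];r=P[:,2]-A@x;P=P[abs(r)<max(.0015,2*r.std())]
    return x,P[:,2].mean(),len(P)
a=pl([(312,160,440,176),(312,160,330,270),(400,178,415,195)]);b=pl([(190,180,285,225),(460,180,520,225),(375,235,400,260)])
print(a,b,'rel tilt',a[0][:2]-b[0][:2])
q=[400,168];zz=dep(s,[q])[0];print('plate above plank mm',(zz[2]-np.r_[zz[:2],1]@b[0])*1e3)
E
```

```text
[[ 0.5642 -0.2195  0.1   ]
 [ 0.5373 -0.0921  0.1   ]
 [ 0.481   0.1922  0.1   ]
 [ 0.4929  0.1312  0.1   ]] 0.4199927316074256 yaw 101.41380432593836
inner [-0.58 -0.81] [158.03 338.5 ]
outer [-10.31 -10.02] [157.81 337.45]
V [-1.52] [157.83]
edge [ 0.   -1.14 -0.   -0.41] [  0.   130.19 419.99 357.86]
(array([ 0.0003, -0.0003,  0.1075]), np.float64(0.10763194988151795), 1020) (array([-0.0004,  0.0007,  0.1019]), np.float64(0.10161741358713386), 1864) rel tilt [ 0.0007 -0.0009]
plate above plank mm 6.016191037227683
```

```bash
python3 -c "
from h import *
st(); print(robot.close_job())"
```

```text
t 18.1 p [ 0.5689 -0.0425  0.239 ] rot [ 179.94   -0.54 -168.56] F [ 0.22 -0.34 -0.78] M [ 0.102 -0.094  0.029] w 0.0432 q [-0.17  0.14  1.25 -0.    1.76 -1.94]
the job is handed in; nothing more can be done
None
```

The offcut is in the crate, and the rafter square lies flat on the plank with its fence against the marked edge and its square edge on the V. I handed the job in at 18.1 s. `close_job()` gives no verdict, so the results below are my own last checks.

- **Offcut:** seen inside the crate, about level on the scraps, top at about 43 mm, so its underside is about 23 mm above the table.
- **Grip on the square:** I held it by its square-edge leg instead of `square_grip`, because turning it from there would have passed the last joint's range.
- **Placing the square:** I pushed the fence against the edge with about 7 N and pressed down with a few newtons, then released it.
- **Square, last wrist picture:**
  - Its top face is 6.0 mm above the plank, which is its own thickness, and the tilt is about 0.001 rad.
  - The fence's inner face is 0.6 to 0.8 mm outside the line between the plank's corners, parallel to it to about 0.1°.
  - The square edge is about 0.2 mm from the V's point.
- **Disagreements:** Edge points near the V measured up to 1.5 mm off that same line, and the pictures gave the edge's direction as anything from 101.2° to 101.8°. I therefore relied on contact rather than absolute positions.
- **Not checked by measurement:** I did not measure the bystanders for movement. None looked shifted in the last scene picture, and no unexpected force showed between moves. At hand-in the gripper was open, about 14 cm clear of the plank.

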